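# Bin the rejected amplifier vent cover on edge

### The arm

A 6-joint arm with a two-finger parallel gripper is mounted at the origin on the work surface. World frame = base frame: x ahead of the robot, y to its left, z up, the work surface at z = 0. Lengths are in m, angles in rad, forces in N, time in s.
With the tool pointing down it reaches from about 0.35 to 1 m from the base axis. Payload 7.1 kg.
Tool frame: the origin (TCP) lies at the very end of the fingers, on their centre line; the grasp point (between the pads) lies 19 mm behind it; z points along the fingers, y is the direction in which the jaws open and shut (so a half turn about z gives the same grasp; the last joint's range is limited). The gripper opens to 85 mm and grips with 20 to 120 N. Pads are 22 mm wide; open, the fingers measure 114 mm over their backs; the gripper's body (76 mm by 85 mm) begins 54 mm behind the grasp point. The pads swing forward as they close: fully open they stand 13 mm farther back than shut.
Start: joints at [1.116, 0.423, 1.63, -0, 1.089, -0.019], TCP at [0.264, 0.567, 0.231] pointing down, gripper open.
Joint ranges: [-3, 3], [-0.9, 2.11], [0.09, 2.58], [-1.31, 4.45], [0.11, 2.69], [-2.54, 2.54]. Speed limits (rad/s): [2.39, 2.39, 3.01, 3.14, 3.14, 3.14].

### API

Orientations are given as a rotation vector (axis times angle).
In Python, from workcell import arm, cams gives the robot as it stands.
- The arm moves only by the tool send_rows, never from a script. Its argument "targets" is a list of rows, each an object with "rotation": the turn, a rotation vector about the world's x, y, z in degrees, a list of three; "travel": the shift along the world's x, y, z in mm, a list of three; "gripper": the gripper's target within -1 to 1 (shut at 1, half-way at 0, fully open at -1). In form: [{"rotation": [ax, ay, az], "travel": [x, y, z], "gripper": gripper}, ...]. A call has 1 to 20 rows; each row is the pose to reach, as a shift and turn from the pose commanded when the call began; what a row does not reach only later rows make up. A row lasts 1/12 s, in which the tool goes at most 41.7 mm and 7.16 degrees, less where a joint would pass 70% of its speed; a pose out of reach is approached as far as the arm can. A call with a gripper value outside its range is refused whole. The fingers move at their own pace and stop on an object; "newtons" is the grip in N (left out, the last holds). Time passes only in rows, so rows that repeat a pose let the fingers close. It gives the time, the measured TCP pose, the force and the opening at its end, in the units of the state.
- arm.state(): the state, without advancing time (a new reading comes with each control period).
- cams.grab_frame(name): name is "side" or "top"; returns the picture (384x512x3 uint8, red, green, blue); there is no depth.
- cams.camera_params(name): a dict with "fx", "fy", "cx", "cy" (pixels), "world_from_camera" (4x4, takes a point from camera to world coordinates). Camera axes: x right, y up, looking along -z (the intrinsics and any distortion apply to the point x, -y, -z); pixel columns grow to the right and rows downward; lengths in m; the calibration is good to about 2 mm. A picture is of the moment at which its call begins. camera_params takes no time and is no camera call.
- arm.hand_in(): hands the job in, once; it reports no verdict.
The state is a dict: "time": time; "qpos": joint angles; "dq": joint speeds; "joint_torque": joint torques, N m; "tcp_pos": TCP position; "orientation": TCP orientation; "contact_force": force on the tool from outside, world axes, zero at the start; "wrist_torque": the same for the moment, N m; "width": finger opening in m.
Only numpy, scipy, OpenCV 4.12 (cv2) and the standard library are available. Lean on these libraries where they do the work, as an engineer would, in place of code of your own. Each camera call takes 0.05 s, during which the arm holds its last target. There are 200 camera calls.

### The job

The dark amplifier vent cover with the straight bar handle is a reject and goes into the narrow plywood returns crate, which it only enters on edge. Lift it by its bar handle, lean it squarely on the sloping wooden rest, down at the lip with its bar level and facing outward, and let go; then take it again by its upper edge, lift it upright off the rest and, with the bar still level, drop it edge-first into the crate. Leave the other things on the bench where they are.

Things in the scene. Friction and masses are not known exactly. Their poses are not given: they have to be found in the camera images.
- cover_mid (a point): Rejected vent cover: flat dark steel plate 150 (its x) x 140 (its y) x 10 mm thick, about 0.35 to 0.65 kg, with rows of vent slots; lies flat on the bench at the start, handle up. This point is the centre of the plate (5 mm above its underside). Its z axis is the plate's normal towards the handle side. The plate looks the same after a half turn about z.
- cover_bar (a point): Centre of the cover's solid steel bar handle (heavy: the centre of mass lies about 9 mm from cover_mid towards it), 34 mm from cover_mid along +z. The bar runs along the cover's x, 84 mm long, square section 14 x 14 mm, on two posts 14 mm thick centred 35 mm either side of the middle; 22 mm of free space between bar and plate. The bar's top is 46 mm above the plate's underside.
- cover_edge_a (a point): Middle of the cover's long edge on its +y side, 70 mm from cover_mid (plate 10 mm thick there). The upper edge on the rest is either this one or edge_b.
- cover_edge_b (a point): Middle of the opposite long edge, on the cover's -y side.
- rest_seat (a point): Fixed rest of light bent plywood, a board sloping at 45 degrees with a lip at its foot. This point, 83 mm above the bench, is where cover_mid lies when the cover leans on the slope, long edge down at the lip. y is level, along the lip; in the rest's axes up-slope is (0.707, 0, 0.707), the outward normal (-0.707, 0, 0.707). Board 120 mm wide, surface 5 mm behind this point.
- rest_lip (a point): Foot of the rest's slope, where the sloping surface meets the lip, mid-width, 30 mm above the bench; same axes as rest_seat. The lip stands 18 mm out of the surface. The board ends 88 mm up-slope of here, so the upper 52 mm of a leaning cover stand free, front and back, for taking its upper edge.
- crate: Fixed returns crate of plywood slats, open at the top. Origin at the centre of its underside; outside 92 (its x) x 192 (its y) x 111 mm high, walls and floor 6 mm, so the mouth is 80 x 180 mm and the inside 105 mm deep. The cover with its handle is 46 mm thick overall. Standing on edge inside, the cover rises above the rim.
- knob_cover: Bystander: smaller good cover, 110 x 110 x 10 mm, with a round knob; origin under its centre.
- clamp: Bystander: round steel record weight, 80 mm across, 62 mm high; origin under its centre.
- remote: Bystander: black remote control 160 x 45 x 18 mm, long along its x; origin under its centre.
- driver: Bystander: screwdriver 180 mm long, lying along its x.
- jar: Bystander: amber glass jar 60 mm across, 75 mm high; origin under its centre.
- mug: Bystander: white mug 80 mm across, 90 mm high; origin under its centre.
- carton: Bystander: cardboard carton 90 x 70 x 50 mm; origin under its centre.
Mind the look-alikes: they are no part of the job. Leave any turquoise or yellow look-alike of the part that bears cover_mid alone.

How it is judged:
On the way, in this order (a step that is already met when the one before it is completed fails the run):
1. the cover leans on the sloping rest, lower edge at the lip, handle outward, let go (distance between cover_mid and rest_seat below 0.03 m and angle between cover_mid's own z axis and vertical between 0.6 and 1 rad and contact force between the fingers and cover below 0.1 N), for 0.3 s.
2. the cover is held by its upper edge, upright and clear of the rest ((distance between the grasp point and cover_edge_a below 0.06 m or distance between the grasp point and cover_edge_b below 0.06 m) and angle between cover_mid's own z axis and vertical above 1.25 rad and contact force between the fingers and cover above 1 N and contact force between cover and rest below 0.1 N and height (world z) of cover_mid above 0.11 m), for 0.2 s.
At the end, for the whole second after the job is handed in: The cover stands on its long edge on the crate's floor (leaning on a wall is fine, up to about 45 degrees, its long edges level within 10 degrees): its plate centre within the mouth (40 mm across, 30 mm along from the crate's centre) and lower than 100 mm above the bench, released and at rest (x of cover_mid in the frame of crate between -0.04 and 0.04 m and y of cover_mid in the frame of crate between -0.03 and 0.03 m and height (world z) of cover_mid below 0.1 m and angle between cover_mid's own z axis and vertical between 0.8 and 2.34 rad and angle between cover_mid's own x axis and vertical between 1.4 and 1.74 rad and contact force between the fingers and cover below 0.1 N and linear speed of cover below 0.02 m/s and angular speed of cover below 0.1 rad/s); the robot touches nothing.
It fails at once if a bystander is pushed more than 25 mm from its place (distance of any of knob_cover, clamp, remote, driver, jar, mug, carton from where it was at the start of the episode above 0.025 m).
It also fails if it takes over 72 s, if anything falls off the work surface, if the arm or the gripper's body presses on something with over 40 N, if the wrist force passes 120 N, or if a joint passes its speed limit or range.

## Working session

There is one attempt and no reset: what is moved stays moved. The work goes in short steps, Python scripts to look and compute and a tool call to move; the robot and the scene stay as the last step left them, time stands still between calls to the robot, and variables do not carry over. Pictures are saved under pics/ and viewed, about 8 in all and at most 12, crops included, and the job is handed in when it is done.

Besides the shell and the picture viewer there is one more tool, called after "Call:" in YAML: its name, and indented under it one key for each argument. send_rows: Moves the arm, as the interface text tells. Its arguments: {"type":"object","properties":{"targets":{"type":"array","items":{"type":"object","properties":{"rotation":{"type":"array","items":{"type":"number"}},"travel":{"type":"array","items":{"type":"number"}},"gripper":{"type":"number"}}}},"newtons":{"type":"number"}},"required":["targets"]}

```bash
ls; mkdir -p pics
python3 - <<'E'
from workcell import arm, cams
import cv2
for n in("side","top"):
    f=cams.grab_frame(n); cv2.imwrite(f"pics/{n}0.png",f[:,:,::-1]); p=cams.camera_params(n); print(n,{k:(v if k!='world_from_camera' else [[round(float(x),3) for x in r] for r in v]) for k,v in p.items()})
print(arm.state())
E
```

```text
pics
side {'fx': 360.52534069488013, 'fy': 360.52534069488013, 'cx': 261.53365907711077, 'cy': 191.76523029478344, 'world_from_camera': [[0.998, 0.05, -0.048, 0.487], [-0.069, 0.602, -0.796, -0.941], [-0.011, 0.797, 0.604, 0.853], [0.0, 0.0, 0.0, 1.0]]}
top {'fx': 454.94663278707117, 'fy': 454.94663278707117, 'cx': 265.9634743058586, 'cy': 195.7174051364111, 'world_from_camera': [[-0.014, 0.984, -0.178, 0.312], [-1.0, -0.015, -0.003, 0.05], [-0.006, 0.178, 0.984, 1.415], [0.0, 0.0, 0.0, 1.0]]}
{'time': 0.1, 'qpos': array([ 1.11598794e+00,  4.23774106e-01,  1.63065454e+00, -2.80411511e-06,
        1.08856823e+00, -1.89801770e-02]), 'dq': array([ 0.00073457, -0.00225462, -0.00235999,  0.00020122,  0.00179197,
       -0.00032495]), 'joint_torque': array([ 8.36931940e-04, -5.58423436e+01, -2.82443833e+01,  1.13053975e-04,
        2.89560310e-03, -3.47516661e-06]), 'tcp_pos': array([0.2635928 , 0.56613279, 0.23060127]), 'orientation': array([-6.79119131e-01, -3.06697598e+00,  2.14483676e-03]), 'contact_force': array([0.15589206, 0.29301499, 0.40515295]), 'wrist_torque': array([-0.01663855, -0.01531566, -0.01234024]), 'width': 0.08543331944201248}
```

View pics/top0.png

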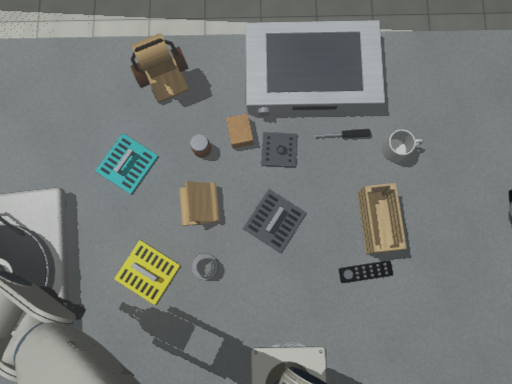

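View pics/side0.png

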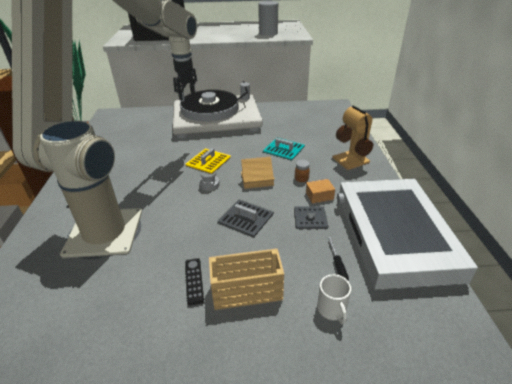

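Top view: the candidates are the dark bar cover (275,221), turquoise (127,164), yellow (148,272) and the knob cover (280,149). I choose (275,221): dark, with a straight bar. The rest is at (200,203) and the crate at (382,219). Next I check the choice in a close crop.

Run:
```python
import cv2,numpy as np
t=cv2.imread("pics/top0.png")
a=cv2.resize(t[180:262,235:315],None,fx=5,fy=5,interpolation=cv2.INTER_CUBIC)[:400,:400]
b=cv2.resize(t[165:245,165:245],None,fx=5,fy=5,interpolation=cv2.INTER_CUBIC)
c=cv2.imread("pics/side0.png")
d=cv2.resize(c[145:195,225:305],None,fx=5,fy=5,interpolation=cv2.INTER_CUBIC)[:200,:400]
d=cv2.resize(c[150:190,225:305],None,fx=5,fy=5,interpolation=cv2.INTER_CUBIC)
e=cv2.resize(t[180:260,340:420],None,fx=2.5,fy=2.5,interpolation=cv2.INTER_CUBIC)
f=cv2.resize(c[190:240,210:290],None,fx=2.5,fy=2.5,interpolation=cv2.INTER_CUBIC)
r=np.zeros((200,800,3),np.uint8); r[:,:400]=d; r[:,400:600]=e; r[:125,600:]=f
cv2.imwrite("pics/crop.png",np.vstack([np.hstack([a,b]),r]))
```

```text
(no output)
```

View pics/crop.png

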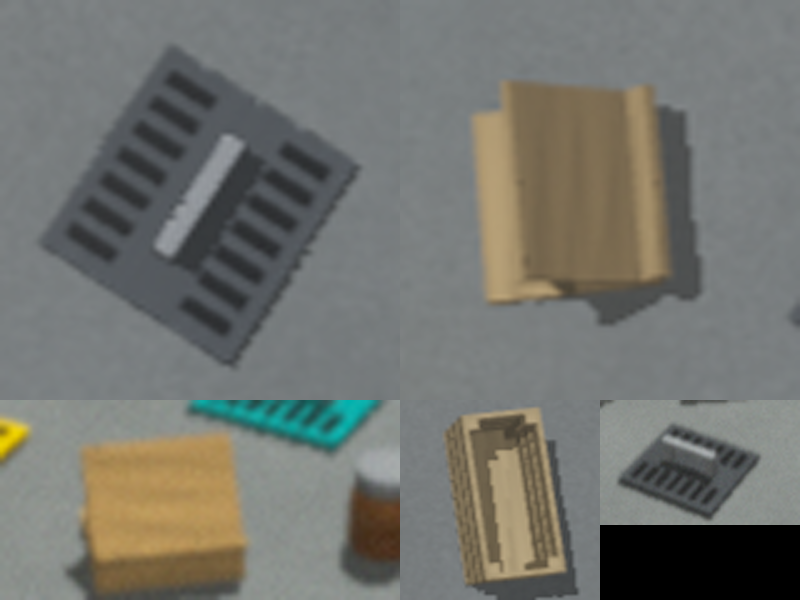

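The crop confirms the dark plate with the silver bar parallel to its longer side. The rest's lip is on its -y side (right strip in the top view, crop x≈650), with the board's upper edge at crop x≈510.

```bash
cat > h.py <<'E'
import numpy as np, cv2
from workcell import arm, cams
P={n:cams.camera_params(n) for n in("top","side")}
def ray(n,px):
    p=P[n]; T=np.array(p["world_from_camera"])
    d=np.array([(px[0]-p["cx"])/p["fx"],-(px[1]-p["cy"])/p["fy"],-1.])
    return T[:3,3],T[:3,:3]@d
def plane(n,px,z):
    o,d=ray(n,px); return o+d*(z-o[2])/d[2]
def tri(a,b):
    o1,d1=ray("top",a);o2,d2=ray("side",b)
    s=np.linalg.lstsq(np.c_[d1,-d2],o2-o1,rcond=None)[0]
    p,q=o1+s[0]*d1,o2+s[1]*d2
    return (p+q)/2,np.linalg.norm(p-q)
def proj(n,X):
    p=P[n]; T=np.array(p["world_from_camera"]); c=T[:3,:3].T@(np.asarray(X)-T[:3,3])
    return np.array([p["cx"]+p["fx"]*c[0]/-c[2],p["cy"]+p["fy"]*c[1]/c[2]])
E
python3 - <<'E'
from h import *
np.set_printoptions(precision=4,suppress=True)
pc=[plane("top",(235+x/5-.4,180+y/5-.4),.01) for x,y in((170,45),(358,165),(235,365),(40,243))]
print("plate",np.mean(pc,0),[np.linalg.norm(pc[i]-pc[i-1]) for i in range(4)])
e=pc[0]-pc[3]+pc[1]-pc[2];print("x ang",np.degrees(np.arctan2(e[1],e[0])))
t=cv2.imread("pics/top0.png").astype(int); s=cv2.imread("pics/side0.png").astype(int)
def bar(img,n,x0,x1,y0,y1,thr):
    m=(img[y0:y1,x0:x1].mean(2)>thr).astype(np.uint8)
    k,l,st,ce=cv2.connectedComponentsWithStats(m); 
    i=1+np.argmax(st[1:,4]); r=cv2.minAreaRect(np.argwhere(l==i)[:,::-1].astype(np.float32)); print(n,ce[i]+[x0,y0],r,st[i]); return ce[i]+[x0,y0],r
for thr in(125,140):
    c,r=bar(t,"top",262,290,203,238,thr); b=cv2.boxPoints(r)+[262,203]
    w=[plane("top",q,.046) for q in b]; print(plane("top",c,.046)); print(np.round(w,4))
for a,b in(((190,222),(241.4,159.4)),((185.6,181),(271,157)),((218.6,221),(243.6,183)),((215.4,182),(274,179))): print("rest",*tri(a,b))
for n,q in(("TL",(190,222)),("TR",(185.6,181))): print(n,plane("top",q,.092))
for q in((218.6,221),(215.4,182)): print("lip",plane("top",q,.0427))
cr=[plane("top",(340+(x-400)/2.5-.4,180+(y-400)/2.5-.4),.111) for x,y in((462,415),(540,408),(566,572),(487,582))]
print("crate",np.mean(cr,0),[np.linalg.norm(cr[i]-cr[i-1]) for i in range(4)],np.round(cr,3))
for n,q,z in(("carton",(240,130),.05),("jar",(200,146),.075),("clamp",(206,266),.062),("knob",(280,149),.01),("remote",(366,272),.018),("mug",(402,145),.09)): print(n,plane("top",q,z))
# wood mask of crate & rest
E
```

```text
plate [0.4873 0.0288 0.01  ] [np.float64(0.148801749525726), np.float64(0.13979238501780517), np.float64(0.14604904612279396), np.float64(0.14197458248962744)]
x ang -33.24615815636211
top [274.2054 218.4732] ((12.16341495513916, 15.429267883300781), (4.296624183654785, 26.619312286376953), 32.905242919921875) [  4   4  17  24 112]
[0.4884 0.0309 0.046 ]
[[0.4585 0.0588 0.046 ]
 [0.5261 0.0138 0.046 ]
 [0.5187 0.003  0.046 ]
 [0.4512 0.048  0.046 ]]
top [274.2892 218.3253] ((12.15000057220459, 15.449999809265137), (3.210120916366577, 26.076061248779297), 32.905242919921875) [ 5  4 16 24 83]
[0.4888 0.0306 0.046 ]
[[0.4582 0.057  0.046 ]
 [0.5244 0.013  0.046 ]
 [0.5189 0.0049 0.046 ]
 [0.4528 0.049  0.046 ]]
rest [0.4792 0.2786 0.092 ] 0.006927461441819023
rest [0.6007 0.2941 0.0877] 0.0021587204643106913
rest [0.4857 0.201  0.0327] 0.0018195584315310888
rest [0.6061 0.2108 0.038 ] 0.000544425558671743
TL [0.4757 0.2783 0.092 ]
TR [0.5987 0.2933 0.092 ]
lip [0.4836 0.1998 0.0427]
lip [0.6048 0.2102 0.0427]
crate [ 0.4799 -0.2879  0.111 ] [np.float64(0.19506689474957734), np.float64(0.09177620811844403), np.float64(0.19191861182831152), np.float64(0.09106684561241532)] [[ 0.573 -0.233  0.111]
 [ 0.58  -0.325  0.111]
 [ 0.389 -0.342  0.111]
 [ 0.379 -0.252  0.111]]
carton [0.7685 0.1332 0.05  ]
jar [0.7111 0.2542 0.075 ]
clamp [0.3484 0.2343 0.062 ]
knob [0.7164 0.008  0.01  ]
remote [ 0.3247 -0.2443  0.018 ]
mug [ 0.7    -0.3576  0.09  ]
```

```bash
cat > wr.py <<'E'
from h import *
from scipy.spatial.transform import Rotation as R
def frame(z,y): y=np.array(y,float);z=np.array(z,float); return np.c_[np.cross(y,z),y,z]
a=np.radians(5.8); u=np.array([-np.sin(a),np.cos(a),0]); k=np.array([0,0,1.]); n=(k-u)/2**.5; s=(u+k)/2**.5
c=lambda d:np.array([np.cos(np.radians(d)),np.sin(np.radians(d)),0])
seat=np.array([.538,.269,.083])
A=(frame(-k,c(56.5)),np.array([.488,.03,.02])); 
B=(frame(-n,s),seat+n*.015)
C=(frame(-s,n),seat+s*.04); D=(frame(-k,-u),seat+[0,.05,.15]); E=(frame(-k,-u),np.array([.48,-.28,.12]))
if __name__=="__main__":
  print(np.degrees(arm.state()["qpos"]), R.from_rotvec(arm.state()["orientation"]).as_matrix().round(3))
  for nm,(Rt,p) in dict(A=A,B=B,C=C,D=D,E=E).items():
    w=p-.28*Rt[:,2]; q1=np.arctan2(w[1],w[0])
    for h in(0,180):
      Rw=(R.from_euler('ZY',[q1,np.radians(115)]).inv()*R.from_matrix(Rt)*R.from_euler('z',h,degrees=True)*R.from_euler('z',-90,degrees=True))
      print(nm,h,"q1",round(np.degrees(q1)),"w",w.round(2),"q456",Rw.as_euler('ZYZ',degrees=True).round(0))
E
python3 wr.py
```

```text
[ 6.39413988e+01  2.42804677e+01  9.34296232e+01 -1.60663961e-04
  6.23703652e+01 -1.08748404e+00] [[-0.907  0.422 -0.001]
 [ 0.422  0.907 -0.001]
 [ 0.    -0.001 -1.   ]]
A 0 q1 4 w [0.49 0.03 0.3 ] q456 [ -0.  65. -53.]
A 180 q1 4 w [0.49 0.03 0.3 ] q456 [  0.  65. 127.]
B 0 q1 6 w [0.56 0.06 0.29] q456 [  48.   72. -108.]
B 180 q1 6 w [0.56 0.06 0.29] q456 [48. 72. 72.]
C 0 q1 44 w [0.52 0.49 0.31] q456 [-34.  95. 134.]
C 180 q1 44 w [0.52 0.49 0.31] q456 [-34.  95. -46.]
D 0 q1 31 w [0.54 0.32 0.51] q456 [  0.  65. 115.]
D 180 q1 31 w [0.54 0.32 0.51] q456 [  0.  65. -65.]
E 0 q1 -30 w [ 0.48 -0.28  0.4 ] q456 [ 0. 65. 54.]
E 180 q1 -30 w [ 0.48 -0.28  0.4 ] q456 [   0.   65. -126.]
```

Call:
send_rows:
  targets:
    - {"rotation":[0,0,-8.5],"travel":[224,-537,0],"gripper":-1}
    - {"rotation":[0,0,-8.5],"travel":[224,-537,0],"gripper":-1}
    - {"rotation":[0,0,-8.5],"travel":[224,-537,0],"gripper":-1}
    - {"rotation":[0,0,-8.5],"travel":[224,-537,0],"gripper":-1}
    - {"rotation":[0,0,-8.5],"travel":[224,-537,0],"gripper":-1}
    - {"rotation":[0,0,-8.5],"travel":[224,-537,0],"gripper":-1}
    - {"rotation":[0,0,-8.5],"travel":[224,-537,0],"gripper":-1}
    - {"rotation":[0,0,-8.5],"travel":[224,-537,0],"gripper":-1}
    - {"rotation":[0,0,-8.5],"travel":[224,-537,0],"gripper":-1}
    - {"rotation":[0,0,-8.5],"travel":[224,-537,0],"gripper":-1}
    - {"rotation":[0,0,-8.5],"travel":[224,-537,0],"gripper":-1}
    - {"rotation":[0,0,-8.5],"travel":[224,-537,0],"gripper":-1}
    - {"rotation":[0,0,-8.5],"travel":[224,-537,0],"gripper":-1}
    - {"rotation":[0,0,-8.5],"travel":[224,-537,0],"gripper":-1}
    - {"rotation":[0,0,-8.5],"travel":[224,-537,-130],"gripper":-1}
    - {"rotation":[0,0,-8.5],"travel":[224,-537,-130],"gripper":-1}
    - {"rotation":[0,0,-8.5],"travel":[224,-537,-130],"gripper":-1}
    - {"rotation":[0,0,-8.5],"travel":[224,-537,-130],"gripper":-1}
    - {"rotation":[0,0,-8.5],"travel":[224,-537,-130],"gripper":-1}
    - {"rotation":[0,0,-8.5],"travel":[224,-537,-130],"gripper":-1}
  newtons: 60

```text
time: 1.77
tcp_pos: [0.4884, 0.0298, 0.1023]
orientation: [0.904, 3.008, 0.0]
contact_force: [0.8, -0.3, -0.1]
width: 0.0856
```

Call:
send_rows:
  targets:
    - {"rotation":[0,0,0],"travel":[0,0,-30],"gripper":-1}
    - {"rotation":[0,0,0],"travel":[0,0,-55],"gripper":-1}
    - {"rotation":[0,0,0],"travel":[0,0,-70],"gripper":-1}
    - {"rotation":[0,0,0],"travel":[0,0,-80],"gripper":-1}
    - {"rotation":[0,0,0],"travel":[0,0,-80],"gripper":-1}
    - {"rotation":[0,0,0],"travel":[0,0,-80],"gripper":0}
    - {"rotation":[0,0,0],"travel":[0,0,-80],"gripper":1}
    - {"rotation":[0,0,0],"travel":[0,0,-80],"gripper":1}
    - {"rotation":[0,0,0],"travel":[0,0,-80],"gripper":1}
    - {"rotation":[0,0,0],"travel":[0,0,-80],"gripper":1}
    - {"rotation":[0,0,0],"travel":[0,0,-80],"gripper":1}
    - {"rotation":[0,0,0],"travel":[0,0,-80],"gripper":1}
    - {"rotation":[0,0,0],"travel":[0,0,-80],"gripper":1}
    - {"rotation":[0,0,0],"travel":[0,0,-80],"gripper":1}
  newtons: 80

```text
time: 2.93
tcp_pos: [0.4884, 0.0297, 0.0221]
orientation: [0.905, 3.007, 0.001]
contact_force: [-1.7, 1.0, 9.2]
width: 0.0124
```

Call:
send_rows:
  targets:
    - {"rotation":[0,0,0],"travel":[0,0,10],"gripper":1}
    - {"rotation":[0,0,0],"travel":[0,0,40],"gripper":1}
    - {"rotation":[0,0,0],"travel":[0,0,80],"gripper":1}
    - {"rotation":[0,0,5],"travel":[0,0,120],"gripper":1}
    - {"rotation":[0,0,10],"travel":[0,0,160],"gripper":1}
    - {"rotation":[0,0,16],"travel":[0,0,200],"gripper":1}
    - {"rotation":[0,0,22],"travel":[0,0,230],"gripper":1}
    - {"rotation":[0,0,28],"travel":[0,0,230],"gripper":1}
    - {"rotation":[0,0,34],"travel":[0,0,230],"gripper":1}
    - {"rotation":[0,0,39.3],"travel":[0,0,230],"gripper":1}
    - {"rotation":[0,0,39.3],"travel":[0,0,230],"gripper":1}
    - {"rotation":[0,0,39.3],"travel":[0,0,230],"gripper":1}

```text
time: 3.93
tcp_pos: [0.4871, 0.0295, 0.2512]
orientation: [0.155, -3.137, 0.0]
contact_force: [0.4, 0.9, -4.0]
width: 0.0124
```

Run:
```python
from h import *
t=cams.grab_frame("top"); cv2.imwrite("pics/t1.png",t[:,:,::-1]); s=cams.grab_frame("side"); cv2.imwrite("pics/s1.png",s[:,:,::-1])
print(arm.state()["tcp_pos"],arm.state()["width"],arm.state()["contact_force"])
# rest: edges by subpixel gradient on the initial picture
img=cv2.imread("pics/top0.png").astype(float); wood=img[:,:,2]-img[:,:,0]
def edge(rows,c0,c1,sgn):
    pts=[]
    for r in rows:
        g=sgn*np.gradient(wood[r])[c0:c1]; g=np.clip(g,0,None); pts.append((np.sum(g*np.arange(c0,c1))/g.sum(),r))
    return np.array(pts)
for nm,z,c0,c1,sg in(("lipout",.040,210,223,-1),):
    W=np.array([plane("top",p,z) for p in edge(range(185,219,2),c0,c1,sg)]); f=np.polyfit(W[:,0],W[:,1],1); print(nm,np.degrees(np.arctan(f[0])),np.polyval(f,.54),np.std(W[:,1]-np.polyval(f,W[:,0])))
m=(wood>18).astype(np.uint8)
for nm,(x0,x1,y0,y1) in dict(rest=(170,228,170,236),crate=(345,415,175,265)).items():
    cs,_=cv2.findContours(m[y0:y1,x0:x1],cv2.RETR_EXTERNAL,cv2.CHAIN_APPROX_NONE); cc=max(cs,key=cv2.contourArea)
    ap=cv2.approxPolyDP(cc,2.0,True)[:,0]+[x0,y0]; print(nm,ap.tolist(),cv2.minAreaRect(cc))
g=cv2.resize(img[180:262,340:420].astype(np.uint8),None,fx=7,fy=7,interpolation=cv2.INTER_CUBIC); cv2.imwrite("pics/crate7.png",g)
side=s[120:330,200:420,::-1]; z=np.zeros((574,800,3),np.uint8); z[:574,:560]=g
sm=cv2.resize(s[100:260,190:310,::-1],(240,320)); z[:320,560:]=sm; cv2.imwrite("pics/m1.png",z)
```

```text
[0.48734675 0.0295292  0.25110055] 0.012188604705677824 [ 0.18250841  1.01294874 -3.13165553]
lipout 4.758822897708027 0.20546892454118681 0.0004189177739899296
rest [[185, 181], [185, 186], [179, 188], [182, 224], [216, 221], [218, 210], [215, 182]] ((28.617645263671875, 32.029415130615234), (44.0237922668457, 37.427894592285156), 85.60128784179688)
crate [[395, 183], [364, 186], [357, 194], [366, 253], [406, 247]] ((36.10000991821289, 42.70000076293945), (68.16509246826172, 41.01219177246094), 81.8698959350586)
```

View pics/m1.png

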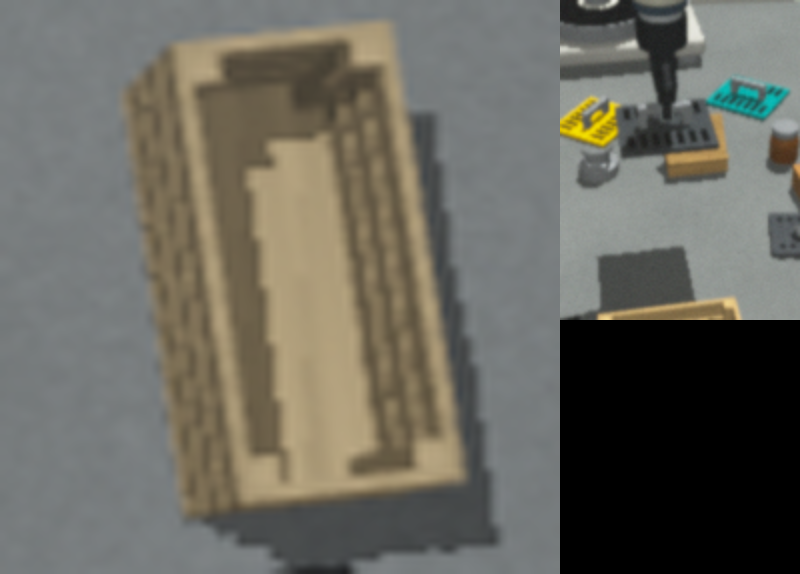

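Call:
send_rows:
  targets:
    - {"rotation":[6,0.6,0],"travel":[8,18,0],"gripper":1}
    - {"rotation":[12,1.2,0],"travel":[16,36,0],"gripper":1}
    - {"rotation":[18,1.7,0],"travel":[24,54,0],"gripper":1}
    - {"rotation":[24,2.3,0],"travel":[32,72,0],"gripper":1}
    - {"rotation":[30,2.9,0],"travel":[40,90,0],"gripper":1}
    - {"rotation":[36,3.5,0],"travel":[48,110,0],"gripper":1}
    - {"rotation":[42,4,0],"travel":[56,130,-10],"gripper":1}
    - {"rotation":[44.8,4.3,0],"travel":[57,130,-20],"gripper":1}
    - {"rotation":[44.8,4.3,0],"travel":[57,130,-20],"gripper":1}
    - {"rotation":[44.8,4.3,0],"travel":[57,150,-50],"gripper":1}
    - {"rotation":[44.8,4.3,0],"travel":[57,176,-93],"gripper":1}
    - {"rotation":[44.8,4.3,0],"travel":[57,176,-93],"gripper":1}
    - {"rotation":[44.8,4.3,0],"travel":[57,176,-93],"gripper":1}
    - {"rotation":[44.8,4.3,0],"travel":[57,176,-93],"gripper":1}

```text
time: 5.2
tcp_pos: [0.545, 0.2057, 0.1589]
orientation: [0.147, -2.867, -1.187]
contact_force: [-0.1, 0.1, -3.9]
width: 0.0122
```

Run:
```python
from wr import *
st=arm.state(); print(st["tcp_pos"],R.from_rotvec(st["orientation"]).as_matrix().round(3),np.degrees(st["qpos"]).round(0),st["contact_force"],st["width"])
t=cams.grab_frame("top")[:,:,::-1]; s=cams.grab_frame("side")[:,:,::-1]
cv2.imwrite("pics/t2.png",t);cv2.imwrite("pics/s2.png",s)
a=cv2.resize(t[150:270,160:280],(480,480),interpolation=2); b=cv2.resize(s[110:230,210:290],(320,480),interpolation=2)
cv2.imwrite("pics/m2.png",np.hstack([a,b]))
```

```text
[0.54498102 0.20565134 0.15891884] [[-0.995 -0.074 -0.068]
 [-0.1    0.704  0.703]
 [-0.004  0.707 -0.708]] [  -2.   33.  106.   53.   62. -132.] [-0.06654334  0.11531793 -3.87112519] 0.012161301391699825
```

View pics/m2.png

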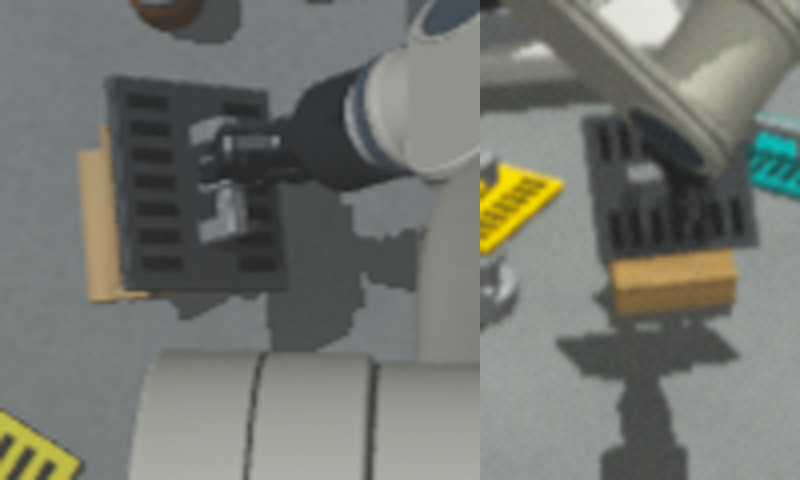

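The cover is tilted and aligned over the rest, with the bar gripped at mid-length. Moving in along the normal.

Call:
send_rows:
  targets:
    - {"rotation":[0,0,0],"travel":[-1.5,18,-18],"gripper":1}
    - {"rotation":[0,0,0],"travel":[-3,32,-32],"gripper":1}
    - {"rotation":[0,0,0],"travel":[-4,42,-42],"gripper":1}
    - {"rotation":[0,0,0],"travel":[-4.5,48,-48],"gripper":1}
    - {"rotation":[0,0,0],"travel":[-5,52,-52],"gripper":1}
    - {"rotation":[0,0,0],"travel":[-5,54,-54],"gripper":1}
    - {"rotation":[0,0,0],"travel":[-5,54,-54],"gripper":1}
    - {"rotation":[0,0,0],"travel":[-5,54,-54],"gripper":1}

```text
time: 5.97
tcp_pos: [0.5403, 0.2593, 0.1048]
orientation: [0.146, -2.868, -1.189]
contact_force: [-0.2, 0.2, -3.5]
width: 0.0128
```

Call:
send_rows:
  targets:
    - {"rotation":[0,0,0],"travel":[0,1.4,-1.4],"gripper":1}
    - {"rotation":[0,0,0],"travel":[0,0,-3],"gripper":1}
    - {"rotation":[0,0,0],"travel":[0,-1.5,-4.5],"gripper":1}
    - {"rotation":[0,0,0],"travel":[0,-3,-6],"gripper":1}
    - {"rotation":[0,0,0],"travel":[0,-3,-6],"gripper":1}

```text
time: 6.38
tcp_pos: [0.5402, 0.2565, 0.0986]
orientation: [0.145, -2.867, -1.19]
contact_force: [0.0, 2.4, -1.2]
width: 0.012
```

Call:
send_rows:
  targets:
    - {"rotation":[0,0,0],"travel":[0,1,-1],"gripper":1}
    - {"rotation":[0,0,0],"travel":[0,2,-2],"gripper":1}
    - {"rotation":[0,0,0],"travel":[0,2,-2],"gripper":1}

```text
time: 6.63
tcp_pos: [0.5398, 0.2589, 0.0964]
orientation: [0.146, -2.867, -1.189]
contact_force: [0.1, 1.7, -0.9]
width: 0.0123
```

Call:
send_rows:
  targets:
    - {"rotation":[0,0,0],"travel":[0,0.5,-1],"gripper":1}
    - {"rotation":[0,0,0],"travel":[0,0.5,-1],"gripper":1}

```text
time: 6.8
tcp_pos: [0.5399, 0.2594, 0.0956]
orientation: [0.146, -2.867, -1.189]
contact_force: [0.2, 2.4, 1.8]
width: 0.0125
```

Call:
send_rows:
  targets:
    - {"rotation":[0,0,0],"travel":[0,0,0],"gripper":0.6}
    - {"rotation":[0,0,0],"travel":[0,0,0],"gripper":0.4}
    - {"rotation":[0,0,0],"travel":[0,0,0],"gripper":0.2}
    - {"rotation":[0,0,0],"travel":[0,0,0],"gripper":0}
    - {"rotation":[0,0,0],"travel":[0,0,0],"gripper":0}
    - {"rotation":[0,0,0],"travel":[0,0,0],"gripper":0}
    - {"rotation":[0,0,0],"travel":[5,-50,50],"gripper":0}
    - {"rotation":[0,0,0],"travel":[5,-50,50],"gripper":0}
    - {"rotation":[0,0,0],"travel":[10,-110,110],"gripper":0}
    - {"rotation":[0,0,0],"travel":[10,-110,110],"gripper":0}
    - {"rotation":[0,0,0],"travel":[10,-110,110],"gripper":0}
    - {"rotation":[0,0,0],"travel":[10,-140,160],"gripper":0}
    - {"rotation":[0,0,0],"travel":[10,-140,200],"gripper":0}
    - {"rotation":[0,0,0],"travel":[10,-140,200],"gripper":0}

```text
time: 7.97
tcp_pos: [0.5517, 0.1179, 0.3]
orientation: [0.147, -2.873, -1.19]
contact_force: [1.1, -1.1, 1.2]
width: 0.0429
```

Run:
```python
from wr import *
st=arm.state(); print(st["tcp_pos"],np.degrees(st["qpos"]).round(0),st["contact_force"],st["width"])
t=cams.grab_frame("top")[:,:,::-1]; s=cams.grab_frame("side")[:,:,::-1]
cv2.imwrite("pics/t3.png",t);cv2.imwrite("pics/s3.png",s)
a=cv2.resize(t[165:245,165:245],(480,480),interpolation=2); b=cv2.resize(s[110:220,210:290],(320,440),interpolation=2)
z=np.zeros((480,800,3),np.uint8); z[:,:480]=a; z[:440,480:]=b
cv2.imwrite("pics/m3.png",z)
```

```text
[0.55168004 0.11790573 0.30003831] [ -11.   22.  100.   44.   78. -124.] [ 1.12900357 -1.10314119  1.2448638 ] 0.04292828239546104
```

View pics/m3.png

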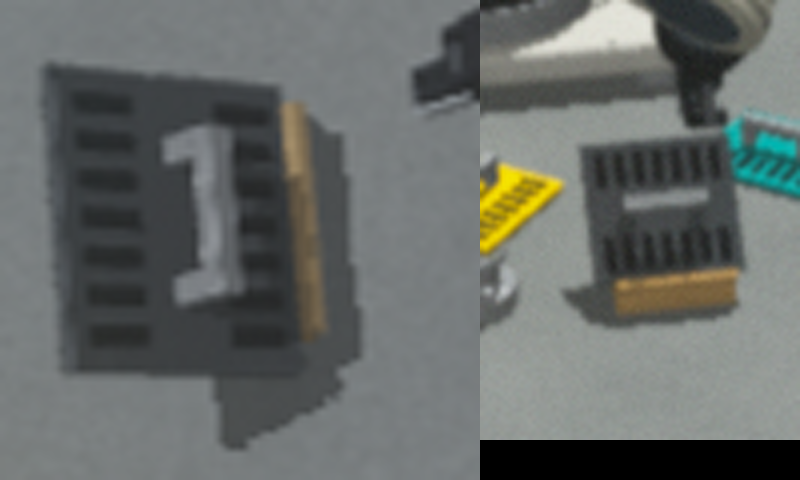

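The cover leans squarely on the rest and has been let go. Measuring the upper edge.

Run:
```python
from h import *
np.set_printoptions(precision=4,suppress=True)
A=((175.4,226.6),(235.1,146.4));B=((172.1,175.4),(270.1,141.6))
for q in(A,B): print(tri(*q),plane("top",q[0],.132),plane("top",q[0],.136))
cr=[plane("top",(340+x/7-.43,180+y/7-.43),.111) for x,y in((172,45),(393,22),(466,480),(240,507))]
print("crate",np.mean(cr,0),[np.linalg.norm(cr[i]-cr[i-1]) for i in range(4)],[np.degrees(np.arctan2(*(cr[i]-cr[j])[1::-1])) for i,j in((0,3),(1,2))])
# side view crate: rim mask corners
s=cv2.imread("pics/s3.png").astype(int); m=((s[:,:,2]-s[:,:,0])>35).astype(np.uint8); m[:240]=0;m[320:]=0;m[:,:195]=0;m[:,300:]=0
c=max(cv2.findContours(m,0,1)[0],key=cv2.contourArea); print(cv2.approxPolyDP(cv2.convexHull(c),3,True)[:,0].tolist())
for p in cr: print(proj("side",p))
```

```text
(array([0.4592, 0.3125, 0.1332]), np.float64(0.002136329212993959)) [0.4582 0.3126 0.132 ] [0.4578 0.3118 0.136 ]
(array([0.6025, 0.3228, 0.1429]), np.float64(0.004243916395159918)) [0.6072 0.3253 0.132 ] [0.6062 0.3244 0.136 ]
crate [ 0.4801 -0.2875  0.111 ] [np.float64(0.19268323247374908), np.float64(0.0930533464949467), np.float64(0.19145832384526607), np.float64(0.09294500690753335)] [np.float64(5.228857763297351), np.float64(5.194448038331031)]
[[277, 249], [283, 269], [281, 299], [215, 308], [210, 258]]
[277.1046 248.7314]
[283.9487 274.36  ]
[210.3542 284.2521]
[208.3438 257.3854]
```

Call:
send_rows:
  targets:
    - {"rotation":[-6.4,-0.6,0],"travel":[-1,19,15],"gripper":-0.4}
    - {"rotation":[-12.8,-1.2,0],"travel":[-2,38,30],"gripper":-0.4}
    - {"rotation":[-19.2,-1.85,0],"travel":[-3,57,45],"gripper":-0.4}
    - {"rotation":[-25.6,-2.45,0],"travel":[-4,76,60],"gripper":-0.4}
    - {"rotation":[-32,-3.1,0],"travel":[-5,95,60],"gripper":-0.4}
    - {"rotation":[-38.4,-3.7,0],"travel":[-6,114,60],"gripper":-0.4}
    - {"rotation":[-44.8,-4.3,0],"travel":[-7,132,60],"gripper":-0.4}
    - {"rotation":[-51.2,-4.9,0],"travel":[-10,160,60],"gripper":-0.4}
    - {"rotation":[-57.6,-5.5,0],"travel":[-13,190,50],"gripper":-0.4}
    - {"rotation":[-64,-6.15,0],"travel":[-16,220,35],"gripper":-0.4}
    - {"rotation":[-70.4,-6.75,0],"travel":[-20,250,15],"gripper":-0.4}
    - {"rotation":[-76.8,-7.4,0],"travel":[-24,275,-10],"gripper":-0.4}
    - {"rotation":[-83.2,-8,0],"travel":[-27,302,-40],"gripper":-0.4}
    - {"rotation":[-89.6,-8.6,0],"travel":[-27,302,-66],"gripper":-0.4}
    - {"rotation":[-89.6,-8.6,0],"travel":[-27,302,-66],"gripper":-0.4}
    - {"rotation":[-89.6,-8.6,0],"travel":[-27,302,-66],"gripper":-0.4}
    - {"rotation":[-89.6,-8.6,0],"travel":[-27,302,-66],"gripper":-0.4}

```text
time: 9.48
tcp_pos: [0.523, 0.4209, 0.2299]
orientation: [-0.147, 2.869, -1.186]
contact_force: [0.2, -0.6, 1.3]
width: 0.0597
```

Run:
```python
from wr import *
st=arm.state(); print(st["tcp_pos"],R.from_rotvec(st["orientation"]).as_matrix().round(3),np.degrees(st["qpos"]).round(0),st["width"])
```

```text
[0.52300258 0.42086975 0.22985546] [[-0.995 -0.074  0.068]
 [-0.1    0.704 -0.703]
 [ 0.004 -0.706 -0.708]] [ 51.  45.  69. -30. 100. -41.] 0.05972445904872924
```

Call:
send_rows:
  targets:
    - {"rotation":[0,0,0],"travel":[3,-28,-26],"gripper":-0.4}
    - {"rotation":[0,0,0],"travel":[6,-56,-52],"gripper":-0.4}
    - {"rotation":[0,0,0],"travel":[8,-80,-75],"gripper":-0.4}
    - {"rotation":[0,0,0],"travel":[10,-97,-93],"gripper":-0.4}
    - {"rotation":[0,0,0],"travel":[11,-109,-105],"gripper":-0.4}
    - {"rotation":[0,0,0],"travel":[12,-118,-113],"gripper":-0.4}
    - {"rotation":[0,0,0],"travel":[12.5,-123.7,-118.8],"gripper":-0.4}
    - {"rotation":[0,0,0],"travel":[12.5,-123.7,-118.8],"gripper":-0.4}
    - {"rotation":[0,0,0],"travel":[12.5,-123.7,-118.8],"gripper":-0.4}

```text
time: 10.23
tcp_pos: [0.5363, 0.2978, 0.1126]
orientation: [-0.143, 2.867, -1.183]
contact_force: [0.0, 0.6, -0.2]
width: 0.0601
```

Run:
```python
from wr import *
st=arm.state(); print(st["tcp_pos"],st["contact_force"])
t=cams.grab_frame("top")[:,:,::-1]; s=cams.grab_frame("side")[:,:,::-1]
a=cv2.resize(t[150:250,150:250],(500,500),interpolation=2); b=cv2.resize(s[100:200,210:270],(300,500),interpolation=2)
cv2.imwrite("pics/m4.png",np.hstack([a,b]))
```

```text
[0.5363335  0.29783934 0.11264327] [ 0.01559091  0.59043557 -0.1659602 ]
```

View pics/m4.png

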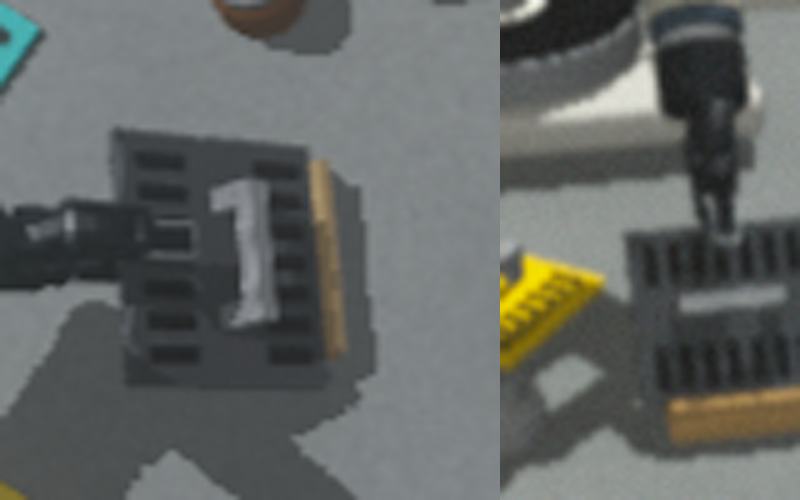

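Fingers straddle the upper edge near its middle. Gripping, then lifting.

Call:
send_rows:
  targets:
    - {"rotation":[0,0,0],"travel":[0,0,0],"gripper":0.3}
    - {"rotation":[0,0,0],"travel":[0,0,0],"gripper":1}
    - {"rotation":[0,0,0],"travel":[0,0,0],"gripper":1}
    - {"rotation":[0,0,0],"travel":[0,0,0],"gripper":1}
    - {"rotation":[0,0,0],"travel":[0,0,0],"gripper":1}
    - {"rotation":[0,0,0],"travel":[0,0,0],"gripper":1}
    - {"rotation":[0,0,0],"travel":[0,0,0],"gripper":1}
    - {"rotation":[0,0,0],"travel":[0,0,0],"gripper":1}
  newtons: 90

```text
time: 11.0
tcp_pos: [0.5353, 0.2979, 0.1105]
orientation: [-0.146, 2.868, -1.187]
contact_force: [-0.3, 4.2, 1.5]
width: 0.0086
```

Call:
send_rows:
  targets:
    - {"rotation":[0,0,0],"travel":[0,-2,6],"gripper":1}
    - {"rotation":[0,0,0],"travel":[0,-4,20],"gripper":1}
    - {"rotation":[0,0,0],"travel":[0,-5,45],"gripper":1}
    - {"rotation":[0,0,0],"travel":[0,-5,80],"gripper":1}
    - {"rotation":[0,0,0],"travel":[0,-5,115],"gripper":1}
    - {"rotation":[0,0,0],"travel":[0,-5,150],"gripper":1}
    - {"rotation":[5,0.5,0],"travel":[0,-5,185],"gripper":1}
    - {"rotation":[10,1,0],"travel":[0,-5,210],"gripper":1}
    - {"rotation":[16,1.5,0],"travel":[0,-5,220],"gripper":1}
    - {"rotation":[22,2.1,0],"travel":[0,-5,220],"gripper":1}
    - {"rotation":[28,2.7,0],"travel":[0,-5,220],"gripper":1}
    - {"rotation":[34,3.3,0],"travel":[0,-5,220],"gripper":1}
    - {"rotation":[40,3.8,0],"travel":[0,-5,220],"gripper":1}
    - {"rotation":[44.8,4.3,0],"travel":[0,-5,220],"gripper":1}
    - {"rotation":[44.8,4.3,0],"travel":[0,-5,220],"gripper":1}
    - {"rotation":[44.8,4.3,0],"travel":[0,-5,220],"gripper":1}
    - {"rotation":[44.8,4.3,0],"travel":[0,-5,220],"gripper":1}
    - {"rotation":[44.8,4.3,0],"travel":[0,-5,220],"gripper":1}

```text
time: 12.5
tcp_pos: [0.5349, 0.2928, 0.3302]
orientation: [0.162, -3.137, 0.003]
contact_force: [-0.2, 0.8, -3.6]
width: 0.0085
```

Run:
```python
from wr import *
st=arm.state(); print(st["tcp_pos"],R.from_rotvec(st["orientation"]).as_matrix().round(3),np.degrees(st["qpos"]).round(0),st["contact_force"],st["width"])
t=cams.grab_frame("top")[:,:,::-1]; s=cams.grab_frame("side")[:,:,::-1]
cv2.imwrite("pics/t5.png",t);cv2.imwrite("pics/s5.png",s)
a=cv2.resize(t[160:260,140:240],(400,400),interpolation=2); b=cv2.resize(s[40:140,210:310],(400,400),interpolation=2)
cv2.imwrite("pics/m5.png",np.hstack([a,b]))
```

```text
[0.53493294 0.29276947 0.33022993] [[-0.995 -0.103 -0.001]
 [-0.103  0.995 -0.002]
 [ 0.001 -0.002 -1.   ]] [ 28.  18.  90.  -0.  73. -68.] [-0.24702063  0.79047172 -3.59139612] 0.008512326356072731
```

View pics/m5.png

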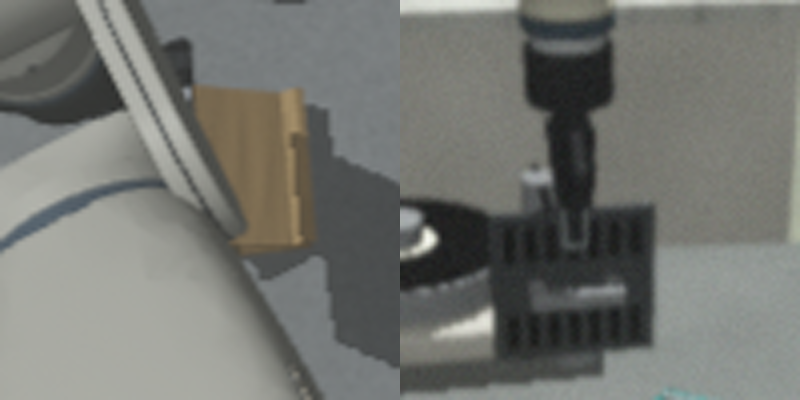

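Held upright, bar level, fingers centred. On to the crate.

Call:
send_rows:
  targets:
    - {"rotation":[0,0,-0.5],"travel":[-4,-38,0],"gripper":1}
    - {"rotation":[0,0,-0.5],"travel":[-8,-76,0],"gripper":1}
    - {"rotation":[0,0,-0.5],"travel":[-12,-114,0],"gripper":1}
    - {"rotation":[0,0,-0.5],"travel":[-15,-152,0],"gripper":1}
    - {"rotation":[0,0,-0.5],"travel":[-19,-190,0],"gripper":1}
    - {"rotation":[0,0,-0.5],"travel":[-23,-228,0],"gripper":1}
    - {"rotation":[0,0,-0.5],"travel":[-27,-266,0],"gripper":1}
    - {"rotation":[0,0,-0.5],"travel":[-31,-304,0],"gripper":1}
    - {"rotation":[0,0,-0.5],"travel":[-35,-342,0],"gripper":1}
    - {"rotation":[0,0,-0.5],"travel":[-39,-380,0],"gripper":1}
    - {"rotation":[0,0,-0.5],"travel":[-42,-418,0],"gripper":1}
    - {"rotation":[0,0,-0.5],"travel":[-46,-456,0],"gripper":1}
    - {"rotation":[0,0,-0.5],"travel":[-50,-494,0],"gripper":1}
    - {"rotation":[0,0,-0.5],"travel":[-53,-532,0],"gripper":1}
    - {"rotation":[0,0,-0.5],"travel":[-56,-572,0],"gripper":1}
    - {"rotation":[0,0,-0.5],"travel":[-56,-572,-30],"gripper":1}
    - {"rotation":[0,0,-0.5],"travel":[-56,-572,-60],"gripper":1}
    - {"rotation":[0,0,-0.5],"travel":[-56,-572,-85],"gripper":1}
    - {"rotation":[0,0,-0.5],"travel":[-56,-572,-85],"gripper":1}
    - {"rotation":[0,0,-0.5],"travel":[-56,-572,-85],"gripper":1}

```text
time: 14.27
tcp_pos: [0.479, -0.2789, 0.2445]
orientation: [0.148, -3.135, -0.003]
contact_force: [0.7, -0.8, -2.7]
width: 0.009
```

Run:
```python
from wr import *
st=arm.state(); print(st["tcp_pos"],np.degrees(st["qpos"]).round(0),st["contact_force"],st["width"])
t=cams.grab_frame("top")[:,:,::-1]; s=cams.grab_frame("side")[:,:,::-1]
cv2.imwrite("pics/t6.png",t);cv2.imwrite("pics/s6.png",s)
a=cv2.resize(t[170:270,340:440],(400,400),interpolation=2); b=cv2.resize(s[200:320,185:305],(400,400),interpolation=2)
cv2.imwrite("pics/m6.png",np.hstack([a,b]))
```

```text
[ 0.47895746 -0.27885745  0.24448851] [ -31.   18.  102.   -0.   61. -127.] [ 0.68941359 -0.75255801 -2.74898467] 0.00896787665061556
```

View pics/m6.png

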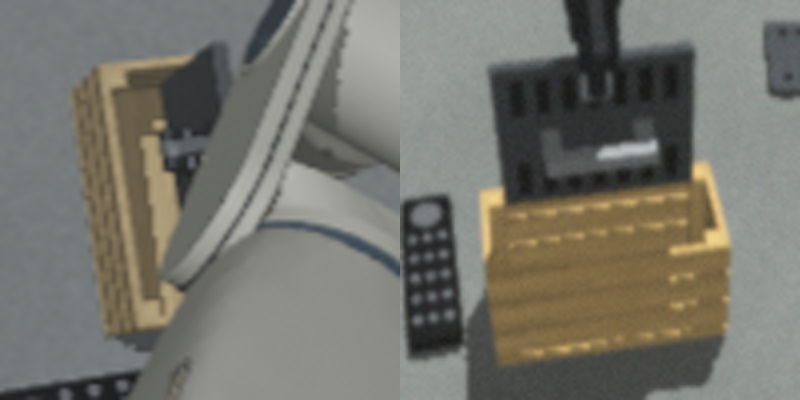

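Plate is over the mouth with its long edge parallel to the crate. Lowering gently.

Call:
send_rows:
  targets:
    - {"rotation":[0,0,0],"travel":[0,0,-12],"gripper":1}
    - {"rotation":[0,0,0],"travel":[0,0,-24],"gripper":1}
    - {"rotation":[0,0,0],"travel":[0,0,-36],"gripper":1}
    - {"rotation":[0,0,0],"travel":[0,0,-48],"gripper":1}
    - {"rotation":[0,0,0],"travel":[0,0,-60],"gripper":1}
    - {"rotation":[0,0,0],"travel":[0,0,-60],"gripper":1}

```text
time: 14.87
tcp_pos: [0.4776, -0.2786, 0.1823]
orientation: [0.146, -3.134, -0.004]
contact_force: [-0.7, 0.4, -5.1]
width: 0.0087
```

Call:
send_rows:
  targets:
    - {"rotation":[0,0,0],"travel":[0,0,-12],"gripper":1}
    - {"rotation":[0,0,0],"travel":[0,0,-24],"gripper":1}
    - {"rotation":[0,0,0],"travel":[0,0,-36],"gripper":1}
    - {"rotation":[0,0,0],"travel":[0,0,-46],"gripper":1}
    - {"rotation":[0,0,0],"travel":[0,0,-54],"gripper":1}
    - {"rotation":[0,0,0],"travel":[0,0,-60],"gripper":1}
    - {"rotation":[0,0,0],"travel":[0,0,-60],"gripper":1}

```text
time: 15.45
tcp_pos: [0.4786, -0.2792, 0.124]
orientation: [0.146, -3.136, -0.002]
contact_force: [0.5, 0.5, -3.1]
width: 0.0085
```

Call:
send_rows:
  targets:
    - {"rotation":[0,0,0],"travel":[0,0,-3],"gripper":1}
    - {"rotation":[0,0,0],"travel":[0,0,-5],"gripper":1}
    - {"rotation":[0,0,0],"travel":[0,0,-5],"gripper":1}

```text
time: 15.7
tcp_pos: [0.4794, -0.2797, 0.1205]
orientation: [-0.146, 3.138, -0.0]
contact_force: [-0.2, -0.2, -4.4]
width: 0.009
```

Call:
send_rows:
  targets:
    - {"rotation":[0,0,0],"travel":[0,0,-1.5],"gripper":1}
    - {"rotation":[0,0,0],"travel":[0,0,-2],"gripper":1}

```text
time: 15.87
tcp_pos: [0.4795, -0.2797, 0.1187]
orientation: [-0.146, 3.138, -0.001]
contact_force: [0.3, 0.1, -3.7]
width: 0.0089
```

Call:
send_rows:
  targets:
    - {"rotation":[0,0,0],"travel":[0,0,-1.5],"gripper":1}
    - {"rotation":[0,0,0],"travel":[0,0,-3],"gripper":1}
    - {"rotation":[0,0,0],"travel":[0,0,-3],"gripper":1}

```text
time: 16.12
tcp_pos: [0.4792, -0.2795, 0.1153]
orientation: [0.146, -3.138, -0.0]
contact_force: [0.1, 1.0, -3.2]
width: 0.0087
```

Call:
send_rows:
  targets:
    - {"rotation":[0,0,0],"travel":[0,0,0],"gripper":0.6}
    - {"rotation":[0,0,0],"travel":[0,0,0],"gripper":0.4}
    - {"rotation":[0,0,0],"travel":[0,0,0],"gripper":0.2}
    - {"rotation":[0,0,0],"travel":[0,0,0],"gripper":0}
    - {"rotation":[0,0,0],"travel":[0,0,0],"gripper":-0.3}
    - {"rotation":[0,0,0],"travel":[0,0,0],"gripper":-0.3}
    - {"rotation":[0,0,0],"travel":[0,0,0],"gripper":-0.3}
    - {"rotation":[0,0,0],"travel":[0,0,20],"gripper":-0.3}
    - {"rotation":[0,0,0],"travel":[0,0,45],"gripper":-0.3}
    - {"rotation":[0,0,0],"travel":[0,0,80],"gripper":-0.3}
    - {"rotation":[0,0,0],"travel":[0,0,120],"gripper":-0.3}
    - {"rotation":[0,0,0],"travel":[0,0,160],"gripper":-0.3}
    - {"rotation":[0,0,0],"travel":[0,40,180],"gripper":-0.3}
    - {"rotation":[0,0,0],"travel":[0,80,180],"gripper":-0.3}
    - {"rotation":[0,0,0],"travel":[0,120,180],"gripper":-0.3}
    - {"rotation":[0,0,0],"travel":[0,160,180],"gripper":-0.3}
    - {"rotation":[0,0,0],"travel":[0,200,180],"gripper":-0.3}
    - {"rotation":[0,0,0],"travel":[0,240,180],"gripper":-0.3}
    - {"rotation":[0,0,0],"travel":[0,250,180],"gripper":-0.3}
    - {"rotation":[0,0,0],"travel":[0,250,180],"gripper":-0.3}

```text
time: 17.78
tcp_pos: [0.4791, -0.0273, 0.2957]
orientation: [-0.152, 3.138, 0.0]
contact_force: [0.1, -0.3, -0.2]
width: 0.0553
```

Run:
```python
from wr import *
st=arm.state(); print(st["tcp_pos"],st["contact_force"],st["width"])
t=cams.grab_frame("top")[:,:,::-1]; s=cams.grab_frame("side")[:,:,::-1]
cv2.imwrite("pics/t7.png",t);cv2.imwrite("pics/s7.png",s)
a=cv2.resize(t[170:270,340:440],(400,400),interpolation=2); b=cv2.resize(s[200:320,185:305],(400,400),interpolation=2)
cv2.imwrite("pics/m7.png",np.hstack([a,b]))
```

```text
[ 0.47908499 -0.0272689   0.29566636] [ 0.13342744 -0.32188695 -0.21855392] 0.055305838919531385
```

View pics/m7.png

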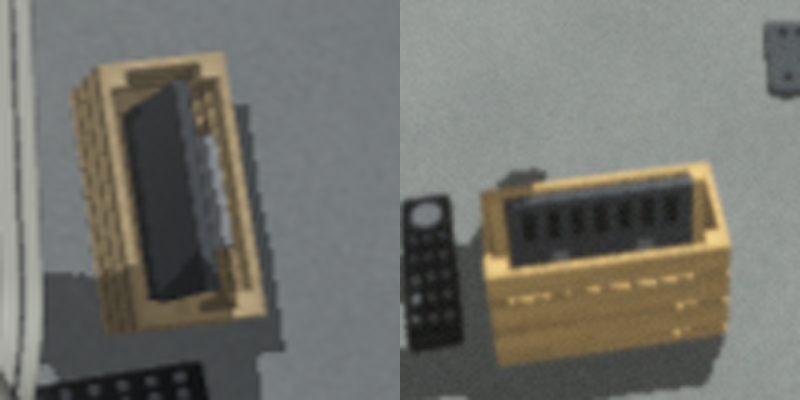

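The cover stands on edge in the crate, bar level, leaning slightly towards the -y wall. I'll check stillness, position and bystanders, then hand in.

Run:
```python
from wr import *
t=cams.grab_frame("top")[:,:,::-1]
t7=cv2.imread("pics/t7.png"); t0=cv2.imread("pics/top0.png")
print("still diff",np.abs(t[180:260,350:415].astype(int)-t7[180:260,350:415]).mean())
e=np.array([plane("top",(340+x/4-.4,170+y/4-.4),.142) for x,y in((185,82),(208,290))])
d=e.mean(0)-[.480,-.2875,.142]; a=np.radians(5.2)
print("upper edge mid in crate x,y",-np.sin(a)*d[0]+np.cos(a)*d[1],np.cos(a)*d[0]+np.sin(a)*d[1],np.linalg.norm(e[1]-e[0]))
for n,(x0,x1,y0,y1) in dict(knob=(255,303,128,172),mug=(385,425,125,165),driver=(312,375,125,142),carton=(224,256,112,150),jar=(187,214,132,160),clamp=(190,222,252,282),remote=(335,398,258,286)).items():
    print(n,np.abs(t[y0:y1,x0:x1].astype(int)-t0[y0:y1,x0:x1]).mean().round(1))
print(arm.state()["time"]); print(arm.hand_in())
```

```text
still diff 1.1315384615384616
upper edge mid in crate x,y -0.0027041339865263394 -0.0016190375496496002 0.14794367853845095
knob 6.7
mug 1.7
driver 1.1
carton 1.5
jar 1.6
clamp 1.3
remote 26.7
17.9333
the job is handed in; nothing more can be done
None
```

I put the dark cover in the returns crate and handed the job in at 17.9 s. I lifted it by its bar, leaned it on the rest at the lip and let go. I then took it by its upper edge, raised it upright and lowered it edge-first into the crate.

**Cover:** in the last pictures it stands in the crate on its long edge with the bar level, leaning slightly towards the -y wall. The middle of its upper edge is about 3 mm across and 2 mm along from the crate's centre. It was at rest, with consecutive frames differing only by noise, and the arm was well clear. When I released the cover, the wrist still carried most of its weight, so it may have dropped the last millimetre or two to the floor.

**Bystanders:** five match the first picture in the top view, and the knob cover differs a little (6.7 against 1 to 2). The remote's patch differed clearly (26.7). I put that down to the arm and its shadow, because the remote looks unmoved in side-view pictures before and after the drop. I did not measure its position again.

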